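Cull the mis-sawn blocks and lock them in the reject box

ROBOT

A 6-joint arm with a two-finger parallel gripper is mounted at the origin on the work surface. World frame = base frame: x ahead of the robot, y to its left, z up, the work surface at z = 0. Lengths are in mm, angles in rad, forces in N, time in s.
With the tool pointing down it reaches from about 425 to 950 mm from the base axis. Payload 3.5 kg.
Tool frame: the origin (TCP) lies midway between the tips of the shut fingers; the grasp point (between the pads) lies 19 mm behind it; z points along the fingers, y is the line along which they close (so a half turn about z gives the same grasp; the last joint's range is limited). The gripper opens to 85 mm and grips with 20 to 120 N. Pads are 22 mm wide; open, the fingers measure 114 mm over their backs; the gripper's body (76 mm by 85 mm) begins 54 mm behind the grasp point. The pads swing forward as they close: fully open they stand 13 mm farther back than shut.
Start: joints at [1.086, 0.286, 1.577, -0, 1.279, -0.15], TCP at [221.755, 637.519, 231.325] pointing down, gripper open.
Joint ranges: [-2.77, 2.77], [-0.9, 2.22], [0.21, 2.48], [-1.53, 4.67], [0.24, 2.81], [-2.84, 2.84]. Speed limits (rad/s): [2.79, 2.79, 3.14, 3.14, 3.14, 3.14].

INTERFACE

Orientations are given as a unit quaternion [w, x, y, z].
In Python, from workcell import arm gives the robot as it stands.
- The arm moves only by the tool step_arm, never from a script. Its argument "increments" is a list of rows, each a list of 2 entries, a list of its own where there are three numbers: the shift along the world's x, y, z in mm, then the turn, a rotation vector about the world's x, y, z in rad. A call has 1 to 12 rows; each row is the pose to reach, as a shift and turn from the pose commanded when the call began; what a row does not reach only later rows make up. A row lasts 1/10 s, in which the tool goes at most 50 mm and 8.59 degrees, less where a joint would pass 70% of its speed; a pose out of reach is approached as far as the arm can. A call with a gripper value outside its range is refused whole. "hand" is the closure, from 0 (fully open) to 1 (shut), set as the call begins (left out, the last holds). The fingers move at their own pace and stop on an object; "newtons" is the grip in N (left out, the last holds). Time passes only in rows, so rows that repeat a pose let the fingers close. It gives the time, the measured TCP pose, the force, the opening and the grip force at its end, in the units of the state.
- arm.state(): the state, without advancing time (a new reading comes with each control period).
- arm.grab_frame(name): name is "side" or "top" or "wrist"; returns the picture (384x512x3 uint8, red, green, blue); there is no depth.
- arm.camera_model(name): a dict with "fx", "fy", "cx", "cy" (pixels), "R" (3x3) and "t" (3): a world point X has camera coordinates R X + t. Camera axes: x right, y down, z forward; pixel columns grow to the right and rows downward; lengths in mm; the calibration is good to about 2 mm. A picture is of the moment at which its call begins: read the wrist's pose just before it. camera_model takes no time and is no camera call; for the wrist camera it gives the pose at the moment of the call.
- arm.job_done(): hands the job in; it is judged then, once.
The state is a dict: "t": time; "joints": joint angles; "dq": joint speeds; "joint_torque": joint torques, N m; "position": TCP position; "eef_rot": TCP orientation; "force": force on the tool from outside, world axes, zero at the start; "wrist_torque": the same for the moment, N m; "gripper_width": opening from 0.0 (shut) to 1.0 (fully open); "grasp_force": force on a finger pad.
Only numpy, scipy, OpenCV 4.12 (cv2) and the standard library are available. Lean on these libraries where they do the work, as an engineer would, in place of code of your own. Each camera call takes 0.05 s, during which the arm holds its last target. There are 200 camera calls.

TASK

Two of the five sawn blocks in the leaning rack are faulty: one is too short and one has a piece missing from its top. Take those two out and put them in the reject box, then close its lid fully, and then turn the turnbutton all the way across the lid to secure it. Leave the good blocks standing undisturbed in the rack, and do not disturb the can, brush and mug.

Things in the scene. Friction and masses are not known exactly. Their poses are not given: they have to be found in the camera images.
- rack: fixed dark wooden rack, 100 x 250 mm on the table; origin on the table under its middle, z up, y along its row of five pockets, -x roughly towards the robot. Its block (70 x 230 x 36 mm) is tipped 0.55 rad about y: pockets and the blocks in them lean with their upper ends towards the rack's -x.
- rack_face (a point): middle of the rack's tipped upper face (mouth of the middle pocket), 53 mm above the table, 19 mm to -x of the rack's origin; axes as the rack's. Pockets: 26 x 26 mm, 30 mm deep square to the face, 40 mm centre to centre along y, so 16 mm between neighbouring blocks; the blocks can rock about 0.06 rad in them.
- blank_a: pale wooden block, 24 x 24 mm, about 35 g; origin at the centre of its lower end, +z along its length. Stands in one of the rack's pockets (any), lower 30 mm hidden; z leans with the pocket, y along the row. Good: full length 80 mm, whole, stands 50 mm out of the rack.
- blank_b: pale wooden block, 24 x 24 mm, about 35 g; origin at the centre of its lower end, +z along its length. Stands in one of the rack's pockets (any), lower 30 mm hidden; z leans with the pocket, y along the row. Good: same as blank_a.
- blank_c: pale wooden block, 24 x 24 mm, about 35 g; origin at the centre of its lower end, +z along its length. Stands in one of the rack's pockets (any), lower 30 mm hidden; z leans with the pocket, y along the row. Good: same as blank_a.
- short_blank: pale wooden block, 24 x 24 mm, about 35 g; origin at the centre of its lower end, +z along its length. Stands in one of the rack's pockets (any), lower 30 mm hidden; z leans with the pocket, y along the row. Faulty: only 58 mm long, stands 28 mm out of the rack; otherwise whole.
- chipped_blank: pale wooden block, 24 x 24 mm, about 35 g; origin at the centre of its lower end, +z along its length. Stands in one of the rack's pockets (any), lower 30 mm hidden; z leans with the pocket, y along the row. Faulty: 80 mm long, but a piece 13 mm deep is missing from its +x side (facing up, away from the robot) over the top 22 mm; whole below that, for 28 mm above the rack.
- reject_box: fixed plywood box, outside 140 (x) x 200 (y) x 105 mm high, walls and floor 6 mm, so 99 mm deep inside; open on top while the lid is up; origin on the table under its middle, z up, -x is its front. The front faces roughly the robot's left (world +y), the lid's hinge is on the robot's right.
- lid (a joint): plywood lid 8 mm thick over the whole box, hinged along the top of the back (+x) wall; 0 = shut flat on the box, grows as it opens; starts standing up at 1.5 to 1.8 rad. The hinge is stiff: the lid stays at any angle where it is left and must be pushed or pulled all the way shut.
- lid_hinge (a point): middle of the lid's hinge line at the box's back top edge; the line runs along the box's y, axes as the lid's: when the lid is shut they are those of the box. The lid reaches 140 mm from it.
- lid_handle (a point): grip point of the small black knob on the lid's outer face, about 35 mm out from the face, at mid-width 110 mm from the hinge (30 mm from the free edge).
- turnbutton (a joint): steel turnbutton on a wooden block at the front of the box, turning about the vertical. 0 = lying along the box front, pointing to the box's -y, clear of the lid; grows anticlockwise seen from above; stops at 1.57 = pointing straight back (+x) across the shut lid. Starts at 0 to 0.2; light friction, stays where it is left.
- button_pivot (a point): pivot of the turnbutton, top surface of the bar: 88 mm in front of the box's middle, 30 mm to its -y, 130 mm above the table. A round head of 9 mm radius stands 3 mm above the bar here.
- button_tip (a point): end of the turnbutton's long arm, top surface, 50 mm from the pivot (a 12 mm stub lies on the other side). The bar is 12 mm wide and 14 mm tall, its underside 3 mm above the shut lid's top.
- oil_can: bystander: closed grey can, 52 mm across and 120 mm tall; origin under its centre
- bench_brush: bystander: hand brush lying on the table; origin under the middle, handle to its -x
- mug: bystander: white mug, 76 mm across, 85 mm tall; origin under its centre
Mind the look-alikes: they are no part of the job. Leave any turquoise look-alike of the short_blank alone. What is shaped like the chipped_blank but turquoise is not meant.

How it is judged (in metres and radians):
On the way, in this order (a step that is already met when the one before it is completed fails the run):
1. both faulty blocks are in the reject box, let go (x of short_blank in the frame of reject_box between -0.066 and 0.066 m and y of short_blank in the frame of reject_box between -0.096 and 0.096 m and z of short_blank in the frame of reject_box between 0 and 0.1 m and x of chipped_blank in the frame of reject_box between -0.066 and 0.066 m and y of chipped_blank in the frame of reject_box between -0.096 and 0.096 m and z of chipped_blank in the frame of reject_box between 0 and 0.1 m and contact force between the fingers and short_blank below 0.1 N and contact force between the fingers and chipped_blank below 0.1 N), for 0.2 s.
2. the lid is fully closed (x of short_blank in the frame of reject_box between -0.066 and 0.066 m and y of short_blank in the frame of reject_box between -0.096 and 0.096 m and z of short_blank in the frame of reject_box between 0 and 0.1 m and x of chipped_blank in the frame of reject_box between -0.066 and 0.066 m and y of chipped_blank in the frame of reject_box between -0.096 and 0.096 m and z of chipped_blank in the frame of reject_box between 0 and 0.1 m and value of joint lid below 0.06 rad), for 0.2 s.
3. the turnbutton is turned across the closed lid (value of joint lid below 0.06 rad and value of joint turnbutton above 1.35 rad), for 0.2 s.
At the end, for the whole second after the job is handed in: Both faulty blocks lie inside the reject box at rest, the lid is shut to within 0.06 rad, the turnbutton is turned to more than 1.35 rad (of 1.57) across it, and the three good blocks still stand in their pockets, within 12 mm of where they were, leaning less than 0.75 rad (all of step 3 and x of short_blank in the frame of reject_box between -0.066 and 0.066 m and y of short_blank in the frame of reject_box between -0.096 and 0.096 m and z of short_blank in the frame of reject_box between 0 and 0.1 m and x of chipped_blank in the frame of reject_box between -0.066 and 0.066 m and y of chipped_blank in the frame of reject_box between -0.096 and 0.096 m and z of chipped_blank in the frame of reject_box between 0 and 0.1 m and linear speed of each of short_blank, chipped_blank below 0.02 m/s and distance of each of blank_a, blank_b, blank_c from where it was at the start of the episode below 0.012 m and angle between each of blank_a, blank_b, blank_c's own z axis and vertical below 0.75 rad); the robot touches nothing.
It fails at once if a good block is disturbed (moved more than 12 mm) (distance of any of blank_a, blank_b, blank_c from where it was at the start of the episode above 0.012 m).
It fails at once if a bystander is disturbed (moved more than 20 mm) (distance of any of oil_can, bench_brush, mug from where it was at the start of the episode above 0.02 m).
It also fails if it takes over 72 s, if anything falls off the work surface, if the arm or the gripper's body presses on something with over 40 N, if the wrist force passes 120 N, or if a joint passes its speed limit or range.

## Working session

There is one attempt and no reset: what is moved stays moved. The work goes in short steps, Python scripts to look and compute and a tool call to move; the robot and the scene stay as the last step left them, time stands still between calls to the robot, and variables do not carry over. Pictures are saved under pics/ and viewed, at most 10 in all, crops included, and the job is handed in when it is done.

Besides the shell and the picture viewer there is one more tool, called after ">>>" in YAML: its name, and indented under it one key for each argument. step_arm: Moves the arm, as the interface text tells. Its arguments: {"type":"object","properties":{"increments":{"type":"array","items":{"type":"array"}},"hand":{"type":"number"},"newtons":{"type":"number"}},"required":["increments"]}

```bash
mkdir -p pics; ls; python3 - <<'E'
from workcell import arm
import cv2
s=arm.state();print(s)
for n in("side","top","wrist"):
    m=arm.camera_model(n);print(n,m)
    cv2.imwrite(f"pics/{n}0.png",arm.grab_frame(n)[:,:,::-1])
a=cv2.imread("pics/side0.png");b=cv2.imread("pics/top0.png")
E
```

```text
pics
{'t': 0.0, 'joints': array([ 1.08601703e+00,  2.87206326e-01,  1.57819366e+00,  9.52087730e-06,
        1.27858371e+00, -1.49990454e-01]), 'dq': array([ 0.00057219,  0.00086358, -0.00119894,  0.00046614, -0.00015481,
       -0.00054484]), 'joint_torque': array([ 2.65811541e-03, -4.05975652e+01, -2.92626232e+01,  3.99616511e-05,
        5.74182108e-03,  1.06730377e-05]), 'position': array([221.43723881, 636.94567576, 229.91104088]), 'eef_rot': array([-3.77431980e-04,  1.66615000e-01,  9.86021304e-01, -1.13439031e-03]), 'force': array([ 0.4557842 , -0.38545804,  0.28044296]), 'wrist_torque': array([ 0.02151361, -0.0259658 , -0.05892548]), 'grasp_force': 0.0, 'gripper_width': 0.9988721754512386}
side {'fx': 383.31267194475197, 'fy': 383.31267194475197, 'cx': 253.8383965507577, 'cy': 191.35265518653912, 'R': array([[ 0.75233718, -0.65861643, -0.01459998],
       [-0.43024167, -0.47444043, -0.76798332],
       [ 0.49887962,  0.58406393, -0.64030341]]), 't': array([-323.77863746,  360.42037465,  734.26529109])}
top {'fx': 413.38765660110084, 'fy': 413.38765660110084, 'cx': 260.7918143507509, 'cy': 191.79869911149387, 'R': array([[ 0.00605765, -0.99995769,  0.0069231 ],
       [-0.98962723, -0.0069885 , -0.14348907],
       [ 0.14353138, -0.00598208, -0.98962769]]), 't': array([  93.81335643,  554.43354624, 1083.22186328])}
wrist {'fx': 275.36778804931953, 'fy': 275.36778804931953, 'cx': 255.63752349350275, 'cy': 198.60475013534256, 'R': array([[ 0.32811621,  0.94463359, -0.00267139],
       [ 0.91067151, -0.31556552,  0.26663796],
       [ 0.25103217, -0.089921  , -0.96379306]]), 't': array([-673.63756202,  -35.44018878,  378.50730378])}
```

View pics/top0.png

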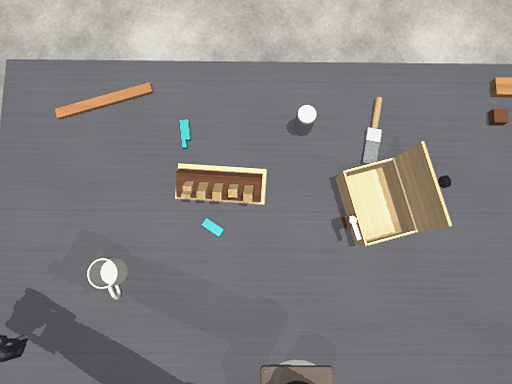

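View pics/side0.png

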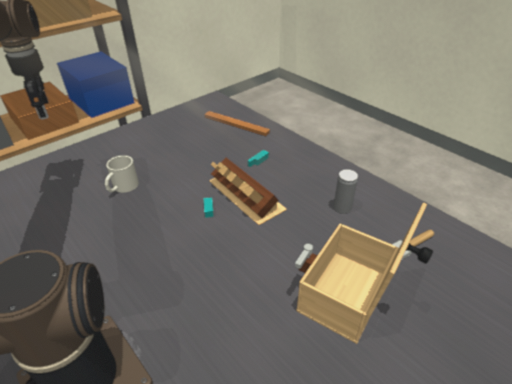

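The top view shows the rack at (220,185) with five blocks at about (187,188), (202,190), (217,191), (233,191) and (248,193). The turquoise look-alikes are at (185,132) and (212,227). The box is at (380,205) with its lid up on the right, the knob is at (445,181) and the white turnbutton at (355,228). The can is at (306,115), the brush at (374,130) and the mug at (105,272).

Candidates for the faulty blocks are the five rack blocks; the turquoise pair is excluded. One close crop should decide it.

```bash
python3 - <<'E'
import cv2,numpy as np
a=cv2.imread("pics/side0.png")[150:225,200:295];b=cv2.imread("pics/top0.png")[160:210,170:272]
c=cv2.imread("pics/top0.png")[135:250,330:455]; d=cv2.imread("pics/side0.png")[200:340,290:440]
f=lambda i:cv2.resize(i,(400,300),interpolation=cv2.INTER_CUBIC)
cv2.imwrite("pics/c1.png",np.vstack([np.hstack([f(a),f(b)]),np.hstack([f(c),f(d)])]))
E
```

```text
(no output)
```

View pics/c1.png

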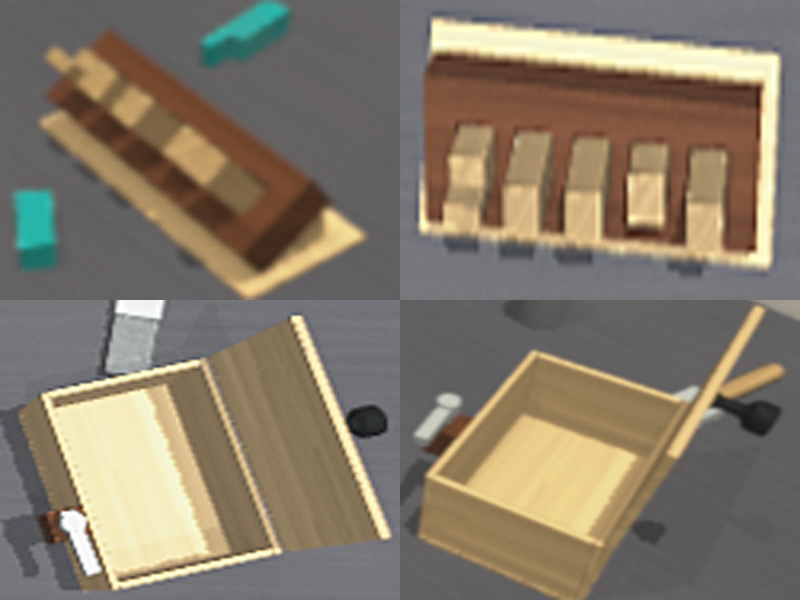

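The crop shows the notched (chipped) block at the leftmost, +y end (top 187,188). The short one is fourth from the left (233,191), with its top end well above the row line. I'll localise everything roughly now, then refine with the wrist camera.

```bash
cat > h.py <<'E'
import numpy as np,cv2,json
from scipy.spatial.transform import Rotation as Ro
def cen(m): return -np.array(m["R"]).T@np.array(m["t"])
def ray(m,p):
    d=np.array([(p[0]-m["cx"])/m["fx"],(p[1]-m["cy"])/m["fy"],1.]);d=np.array(m["R"]).T@d;return d/np.linalg.norm(d)
def onz(m,p,z):
    c=cen(m);d=ray(m,p);return c+d*(z-c[2])/d[2]
def tri(obs):
    A=np.zeros((3,3));b=np.zeros(3)
    for m,p in obs:
        d=ray(m,p);P=np.eye(3)-np.outer(d,d);A+=P;b+=P@cen(m)
    X=np.linalg.solve(A,b);return X,[np.linalg.norm((np.eye(3)-np.outer(ray(m,p),ray(m,p)))@(X-cen(m))) for m,p in obs]
def proj(m,X):
    c=np.array(m["R"])@X+np.array(m["t"]);return np.array([m["fx"]*c[0]/c[2]+m["cx"],m["fy"]*c[1]/c[2]+m["cy"]])
E
python3 - <<'E'
from h import *
from workcell import arm
np.set_printoptions(precision=1,suppress=True)
t=arm.camera_model("top");s=arm.camera_model("side");w=arm.camera_model("wrist");st=arm.state()
q=st["eef_rot"];R=Ro.from_quat([q[1],q[2],q[3],q[0]])
print("cam in tool",R.inv().apply(cen(w)-st["position"]),"\n",(np.array(w["R"])@R.as_matrix()).round(3))
print("rack plate@z5",*[onz(t,p,5)for p in[(178.4,163),(266.9,168.7),(264.4,205),(175.1,199.2)]])
rim=[onz(t,p,105)for p in[(343.1,171.4),(394,158),(416.9,230.8),(365.9,245.4)]];print("rim",*rim,[np.linalg.norm(rim[i]-rim[i-1])for i in range(4)])
# side crop d scale: 150/400, 140/300
f=lambda x,y:(290+(x-400)*.375,200+(y-300)*140/300)
g=lambda x,y:(330+x*.3125,135+(y-300)*115/300)
for n,a,b in[("far-front",(45,396),(535,352)),("near-front",(113,587),(427,485)),("knob",(368,420),(760,417)),("pivot",(75,520),(448,400)),("tip",(95,572),(422,440)),("lidtop_far",(295,318),(757,310)),("can",None,None)]:
    if a:print(n,*tri([(t,g(*a)),(s,f(*b))]))
print("can",onz(t,(306.5,114),120),"brush",onz(t,(374,130),20),"mug",onz(t,(103,272),85))
E
```

```text
cam in tool [  67.    -0.1 -142.4] 
 [[ 0.   1.   0. ]
 [-1.   0.  -0.3]
 [-0.3 -0.   1. ]]
rack plate@z5 [639.4 330.5   5. ] [624.9  80.4   5. ] [521.7  87.    5. ] [536.3 336.2   5. ]
rim [ 599.  -114.1  105. ] [ 635.3 -247.1  105. ] [ 447.5 -297.5  105. ] [ 410.  -167.2  105. ] [np.float64(196.25761525444403), np.float64(137.85346663947792), np.float64(194.51976579140003), np.float64(135.57073719035247)]
far-front [ 598.5 -117.1  105.8] [np.float64(0.9678148254035285), np.float64(0.9678148254034687)]
near-front [ 410.7 -168.8   91.3] [np.float64(0.6617478823916544), np.float64(0.6617478823915951)]
knob [ 556.5 -326.4  212.1] [np.float64(0.6958264234831105), np.float64(0.6958264234833884)]
pivot [ 472.3 -130.2  133.5] [np.float64(1.1352352015471883), np.float64(1.1352352015470653)]
tip [ 424.5 -146.7  126.2] [np.float64(0.09603988256461622), np.float64(0.09603988256462069)]
lidtop_far [ 641.2 -266.5  241.2] [np.float64(0.5247650287177517), np.float64(0.5247650287177347)]
can [746.8 -19.3 120. ] brush [ 735.7 -222.1   20. ] mug [339.6 495.3  85. ]
```

```bash
cat >> h.py <<'E'
def mot(arm,pos,Rt):
    "increment from present to target pose"
    st=arm.state();q=st["eef_rot"];R=Ro.from_quat([q[1],q[2],q[3],q[0]])
    return pos-st["position"],(Ro.from_matrix(Rt)*R.inv()).as_rotvec()
def rackrot(yaw,th=.55):
    z=Ro.from_euler('z',yaw).as_matrix()
    return z@np.array([[0,np.cos(th),np.sin(th)],[1,0,0],[0,np.sin(th),-np.cos(th)]])
E
python3 - <<'E'
from h import *
from workcell import arm
np.set_printoptions(precision=3,suppress=True)
p,r=mot(arm,np.array([486,174,200.]),rackrot(-.058));print(p,r,np.linalg.norm(r))
E
```

```text
[ 264.468 -463.059  -30.208] [ 0.328 -0.492 -1.259] 1.3911675071904273
```

>>> step_arm:
  increments:
    - [[66, -116, 0], [0.08, -0.12, -0.31]]
    - [[66, -116, 0], [0.08, -0.12, -0.31]]
    - [[66, -116, 0], [0.08, -0.12, -0.31]]
    - [[132, -231, 0], [0.164, -0.246, -0.63]]
    - [[132, -231, 0], [0.164, -0.246, -0.63]]
    - [[198, -347, -10], [0.246, -0.37, -0.944]]
    - [[198, -347, -20], [0.246, -0.37, -0.944]]
    - [[264, -463, -30], [0.328, -0.492, -1.259]]
    - [[264, -463, -30], [0.328, -0.492, -1.259]]
    - [[264, -463, -30], [0.328, -0.492, -1.259]]
    - [[264, -463, -30], [0.328, -0.492, -1.259]]
    - [[264, -463, -30], [0.328, -0.492, -1.259]]
  hand: 0

```text
t: 1.35
position: [487.1, 169.3, 200.5]
eef_rot: [0.199, 0.703, 0.658, 0.185]
force: [-0.6, 0.8, 0.9]
gripper_width: 0.997
grasp_force: 0.0
```

```bash
python3 - <<'E'
from h import *
from workcell import arm
np.set_printoptions(precision=3,suppress=True)
s=arm.state();print(s["t"],s["joints"]);print(mot(arm,np.array([486,174,200.]),rackrot(-.058)))
m=arm.camera_model("wrist");im=arm.grab_frame("wrist");cv2.imwrite("pics/w1.png",im[:,:,::-1])
json.dump({k:np.array(v).tolist() for k,v in m.items()},open("w1.json","w"));print(cen(m))
E
```

```text
1.35 [ 0.208 -0.295  2.284 -0.244  0.633  0.433]
(array([-1.134,  4.706, -0.468]), array([0.002, 0.001, 0.009]))
[417.642 241.571 321.632]
```

View pics/w1.png

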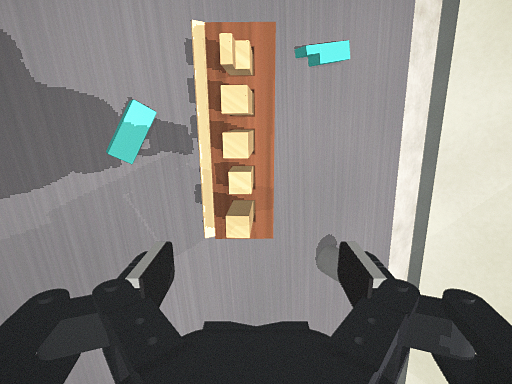

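The wrist view shows the block ends at (236,55) notched, (237,100), (237,144), (241,181) the small, short one, and (239,219). That confirms the choice. I'll take a second wrist view to triangulate.

>>> step_arm:
  increments:
    - [[0, 50, 0], [0, 0, 0]]
    - [[0, 80, 0], [0, 0, 0.009]]
    - [[0, 80, 0], [0, 0, 0.009]]
    - [[0, 80, 0], [0, 0, 0.009]]
    - [[0, 80, 0], [0, 0, 0.009]]

```text
t: 1.9
position: [485.0, 254.8, 201.0]
eef_rot: [0.197, 0.697, 0.664, 0.187]
force: [-0.4, -0.7, 0.0]
gripper_width: 1.002
grasp_force: 0.0
```

```bash
cat > det.py <<'E'
from h import *
def blocks(im):
    hsv=cv2.cvtColor(im,cv2.COLOR_RGB2HSV)
    m=((hsv[...,2]>185)&(hsv[...,0]>12)&(hsv[...,0]<28)&(hsv[...,1]>50)).astype(np.uint8)
    out=[]
    for c in cv2.findContours(m,cv2.RETR_EXTERNAL,cv2.CHAIN_APPROX_NONE)[0]:
        if cv2.contourArea(c)>200:
            r=cv2.minAreaRect(c);out.append((cv2.contourArea(c),np.round(r[0],1).tolist(),np.round(r[1],1).tolist(),cv2.boundingRect(c)))
    return sorted(out,key=lambda o:o[1][1])
E
python3 - <<'E'
from det import *
from workcell import arm
m=arm.camera_model("wrist");im=arm.grab_frame("wrist");cv2.imwrite("pics/w2.png",im[:,:,::-1])
json.dump({k:np.array(v).tolist() for k,v in m.items()},open("w2.json","w"));print(arm.state()["position"],cen(m))
for i in(1,2):
    print(i)
    for b in blocks(cv2.imread(f"pics/w{i}.png")[:,:,::-1]):print(b)
E
```

```text
[485.21247658 254.44255501 201.0856307 ] [414.1526495  325.68009207 322.19451829]
1
(879.0, [235.0, 53.5], [41.0, 32.0], (219, 33, 33, 42))
(812.5, [236.5, 99.0], [28.0, 31.0], (221, 85, 32, 29))
(2120.0, [202.9, 129.1], [213.7, 13.1], (192, 22, 23, 215))
(702.5, [237.4, 144.9], [26.9, 30.1], (222, 131, 31, 28))
(421.5, [241.0, 179.5], [27.0, 22.0], (230, 166, 23, 28))
(524.0, [239.0, 220.0], [36.0, 26.0], (226, 202, 27, 37))
2
(545.0, [387.9, 25.2], [51.4, 12.3], (380, 0, 16, 52))
(517.0, [244.0, 151.0], [26.0, 26.0], (231, 138, 27, 27))
(571.5, [244.0, 188.5], [31.0, 26.0], (231, 173, 27, 32))
(1977.5, [235.3, 198.5], [182.9, 58.0], (203, 107, 59, 185))
(477.0, [244.0, 223.0], [25.7, 37.2], (231, 205, 27, 38))
(335.5, [245.5, 254.0], [24.0, 21.0], (235, 242, 22, 25))
(361.5, [243.9, 288.0], [23.5, 41.3], (232, 268, 25, 42))
```

View pics/w2.png

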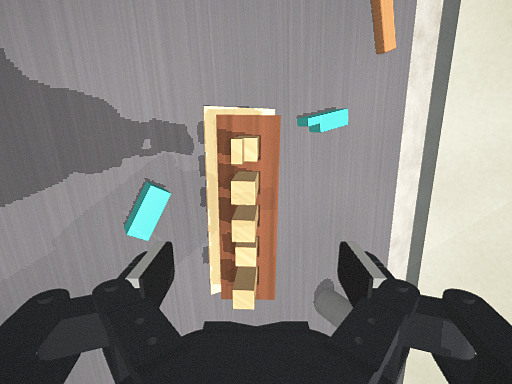

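```bash
python3 - <<'E'
from h import *
np.set_printoptions(precision=1,suppress=True)
M=[json.load(open(f"w{i}.json"))for i in(1,2)]
yaw=-.058;c,s=np.cos(yaw),np.sin(yaw)
O=np.array([580.6,208.5,0]);Z=Ro.from_euler('z',yaw).as_matrix();F=O+Z@[-19,0,53]
T=Z@Ro.from_euler('y',-.55).as_matrix() # cols: tilted x, y, axis
for n,a,b in[("b2",(221,253,114),(231,258,205)),("b3",(222,253,159),(231,258,243)),("b4",(230,253,194),(235,257,267)),("b5",(226,253,239),(232,257,310))]:
    for k,nm in((0,"L"),(1,"R")):
        X,e=tri([(M[0],(a[k]-.5,a[2]-.5)),(M[1],(b[k]-.5,b[2]-.5))]);print(n,nm,X,"face frame",T.T@(X-F),np.array(e))
# rack upper plate: brown upper face corners
for i,ps in((0,[(275,22),(273,238),(205,22)]),(1,[(280,115),(275,299)])):
  for p in ps:
    d=ray(M[i],p);C=cen(M[i]);n=T[:,2];X=C+d*(n@(F-C))/(n@d);print("face corner",i,p,T.T@(X-F))
E
```

```text
b2 L [525.7 241.5  86.6] face frame [-14.6  29.8  48.4] [0.2 0.2]
b2 R [550.1 239.9  99.6] face frame [13.  29.6 46.7] [0.7 0.7]
b3 L [521.8 202.   88.5] face frame [-15.   -9.9  50.8] [0.2 0.2]
b3 R [546.5 200.1 101.8] face frame [ 13.1 -10.3  49.2] [0.3 0.3]
b4 L [533.6 161.9  71.3] face frame [-11.9 -49.2  28.8] [0.8 0.8]
b4 R [554.8 160.4  83.4] face frame [ 12.5 -49.5  28. ] [0.3 0.3]
b5 L [518.2 121.3  87.2] face frame [-14.8 -90.7  49.1] [0.2 0.2]
b5 R [542.  119.3 100.5] face frame [ 12.6 -91.3  48. ] [0. 0.]
face corner 0 (275, 22) [ 35.9 115.8  -0. ]
face corner 0 (273, 238) [  36.6 -112.2   -0. ]
face corner 0 (205, 22) [-32.3 116.2  -0. ]
face corner 1 (280, 115) [ 35.9 116.5   0. ]
face corner 1 (275, 299) [  37.  -111.7    0. ]
```

```bash
cat >> h.py <<'E'
Z=Ro.from_euler('z',-.058).as_matrix();O=np.array([580.6,208.5,0]);F=O+Z@[-19,0,53]
T=Z@Ro.from_euler('y',-.55).as_matrix()
E
python3 - <<'E'
from h import *
from workcell import arm
np.set_printoptions(precision=3,suppress=True)
for h in(85,4):print(mot(arm,F+T@[.3,-38.2,h],rackrot(-.058)))
print(T[:,2])
E
```

```text
(array([ 30.107, -80.416, -75.464]), array([ 0.001,  0.001, -0.009]))
(array([  72.373,  -82.871, -144.519]), array([ 0.001,  0.001, -0.009]))
[-0.522  0.03   0.853]
```

>>> step_arm:
  increments:
    - [[15, -40, -20], [0, 0, 0]]
    - [[30, -80, -70], [0, 0, -0.009]]
    - [[30, -80, -75], [0, 0, -0.009]]
    - [[30, -80, -75], [0, 0, -0.009]]
    - [[41, -81, -93], [0, 0, -0.009]]
    - [[51, -82, -110], [0, 0, -0.009]]
    - [[62, -82, -127], [0, 0, -0.009]]
    - [[72, -83, -144], [0, 0, -0.009]]
    - [[72, -83, -144], [0, 0, -0.009]]
    - [[72, -83, -144], [0, 0, -0.009]]
  hand: 0

```text
t: 2.95
position: [558.2, 171.9, 58.5]
eef_rot: [0.199, 0.7, 0.66, 0.187]
force: [-0.8, -0.6, 0.3]
gripper_width: 1.001
grasp_force: 0.0
```

>>> step_arm:
  increments:
    - [[0, 0, 0], [0, 0, 0]]
    - [[0, 0, 0], [0, 0, 0]]
    - [[0, 0, 0], [0, 0, 0]]
    - [[0, 0, 0], [0, 0, 0]]
    - [[0, 0, 0], [0, 0, 0]]
    - [[0, 0, 0], [0, 0, 0]]
    - [[0, 0, 0], [0, 0, 0]]
    - [[0, 0, 0], [0, 0, 0]]
  hand: 1
  newtons: 40

```text
t: 3.75
position: [557.8, 171.6, 58.0]
eef_rot: [0.198, 0.7, 0.66, 0.187]
force: [-4.1, -0.4, 5.0]
gripper_width: 0.274
grasp_force: 39.5
```

```bash
cat >> h.py <<'E'
BY=-1.2966
B=np.array([523,-206.5,0]);BZ=Ro.from_euler('z',BY).as_matrix()
def boxrot(): # tool down, closing along box y
    y=BZ[:,1];z=np.array([0,0,-1.]);return np.column_stack([np.cross(y,z),y,z])
E
python3 - <<'E'
from h import *
from workcell import arm
np.set_printoptions(precision=3,suppress=True)
for p in((-10,30,200),(-10,30,75)):print(mot(arm,B+BZ@p,boxrot()))
E
```

```text
(array([  -8.601, -360.369,  142.041]), array([-0.059,  0.551,  0.324]))
(array([  -8.601, -360.369,   17.041]), array([-0.059,  0.551,  0.324]))
```

>>> step_arm:
  increments:
    - [[-5, 0, 8], [0, 0, 0]]
    - [[-10, 1, 17], [0, 0, 0]]
    - [[-21, 1, 34], [0, 0, 0]]
    - [[-31, 2, 51], [0, 0, 0]]
    - [[-42, 2, 68], [0, 0, 0]]
    - [[-52, 3, 85], [0, 0, 0]]
    - [[-62, 3, 102], [0, 0, 0]]
    - [[-62, 3, 140], [0, 0, 0]]
    - [[-62, 3, 140], [0, 0, 0]]
    - [[-62, 3, 140], [0, 0, 0]]

```text
t: 4.75
position: [495.9, 174.7, 199.1]
eef_rot: [0.199, 0.7, 0.66, 0.188]
force: [-0.8, -0.1, -0.9]
gripper_width: 0.271
grasp_force: 39.6
```

>>> step_arm:
  increments:
    - [[10, -45, 20], [-0.01, 0.08, 0.05]]
    - [[20, -90, 30], [-0.02, 0.16, 0.1]]
    - [[30, -135, 30], [-0.03, 0.24, 0.14]]
    - [[40, -180, 30], [-0.04, 0.33, 0.19]]
    - [[50, -225, 30], [-0.05, 0.42, 0.24]]
    - [[53, -270, 30], [-0.059, 0.5, 0.3]]
    - [[53, -315, 30], [-0.059, 0.551, 0.324]]
    - [[53, -363, 30], [-0.059, 0.551, 0.324]]
    - [[53, -363, 10], [-0.059, 0.551, 0.324]]
    - [[53, -363, 0], [-0.059, 0.551, 0.324]]
    - [[53, -363, 0], [-0.059, 0.551, 0.324]]

```text
t: 5.85
position: [546.7, -187.1, 193.4]
eef_rot: [-0.004, 0.604, 0.797, -0.0]
force: [0.7, -0.2, -0.5]
gripper_width: 0.271
grasp_force: 39.6
```

```bash
python3 - <<'E'
from h import *
from workcell import arm
np.set_printoptions(precision=3,suppress=True)
print(arm.state()["joints"],mot(arm,B+BZ@[-10,30,75],boxrot()))
im=arm.grab_frame("wrist");cv2.imwrite("pics/w3.png",im[:,:,::-1]);t=arm.grab_frame("top");cv2.imwrite("pics/t3.png",t[:,:,::-1])
m=arm.camera_model("wrist")
cv2.imwrite("pics/c3.png",np.hstack([cv2.resize(im,(440,330)),cv2.resize(t[120:270,170:470],(360,330))])[:,:,::-1])
E
```

```text
[-0.505  0.112  1.851  0.001  1.186 -0.78 ] (array([   2.501,   -1.687, -118.359]), array([-0.004, -0.007, -0.   ]))
```

View pics/c3.png

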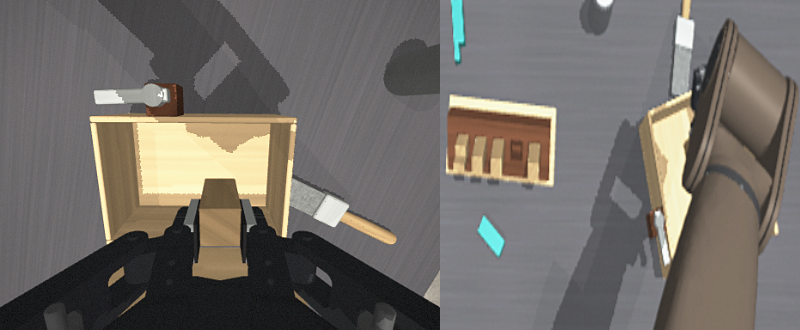

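The short block is held over the box, the turnbutton is at the upper left, and the rack neighbours are undisturbed with pocket 4 empty. Descend and release.

>>> step_arm:
  increments:
    - [[0, 0, -40], [0, 0, 0]]
    - [[2, 0, -80], [0, 0, 0]]
    - [[2, 0, -125], [0, 0, 0]]
    - [[2, 0, -125], [0, 0, 0]]
    - [[2, 0, -125], [0, 0, 0]]
    - [[2, 0, -125], [0, 0, 0]]

```text
t: 6.55
position: [553.0, -189.1, 75.9]
eef_rot: [0.003, 0.603, 0.797, 0.001]
force: [0.9, -0.0, 0.6]
gripper_width: 0.264
grasp_force: 39.6
```

>>> step_arm:
  increments:
    - [[0, 0, 0], [0, 0, 0]]
    - [[0, 0, 0], [0, 0, 0]]
    - [[0, 0, 0], [0, 0, 0]]
    - [[0, 0, 0], [0, 0, 0]]
    - [[0, 0, 45], [0, 0, 0]]
    - [[0, 0, 90], [0, 0, 0]]
    - [[0, 0, 135], [0, 0, 0]]
    - [[0, 0, 160], [0, 0, 0]]
    - [[0, 0, 160], [0, 0, 0]]
  hand: 0.45

```text
t: 7.45
position: [553.1, -189.8, 238.4]
eef_rot: [0.005, 0.604, 0.797, 0.001]
force: [-0.4, -1.5, -0.1]
gripper_width: 0.551
grasp_force: 0.0
```

```bash
python3 - <<'E'
from h import *
from workcell import arm
np.set_printoptions(precision=3,suppress=True)
for h in(150,85,4):print(mot(arm,F+T@[.3,81.9,h],rackrot(-.058)))
E
```

```text
(array([-64.784, 485.67 , -57.366]), array([ 0.066, -0.541, -0.322]))
(array([ -30.867,  483.7  , -112.78 ]), array([ 0.066, -0.541, -0.322]))
(array([  11.4  ,  481.246, -181.835]), array([ 0.066, -0.541, -0.322]))
```

>>> step_arm:
  increments:
    - [[-10, 45, 0], [0.01, -0.09, -0.05]]
    - [[-20, 92, 0], [0.02, -0.18, -0.1]]
    - [[-30, 139, 0], [0.03, -0.27, -0.15]]
    - [[-40, 186, 0], [0.04, -0.36, -0.2]]
    - [[-50, 233, 0], [0.05, -0.45, -0.26]]
    - [[-60, 280, 0], [0.066, -0.541, -0.322]]
    - [[-65, 330, 0], [0.066, -0.541, -0.322]]
    - [[-65, 378, -10], [0.066, -0.541, -0.322]]
    - [[-65, 426, -20], [0.066, -0.541, -0.322]]
    - [[-65, 474, -40], [0.066, -0.541, -0.322]]
    - [[-65, 486, -57], [0.066, -0.541, -0.322]]
    - [[-65, 486, -57], [0.066, -0.541, -0.322]]
  hand: 0

```text
t: 8.65
position: [482.6, 298.4, 169.6]
eef_rot: [0.191, 0.699, 0.665, 0.182]
force: [-0.5, 0.2, 0.0]
gripper_width: 1.002
grasp_force: 0.0
```

>>> step_arm:
  increments:
    - [[17, -1, -27], [0, 0, 0]]
    - [[34, -2, -55], [0, 0, 0]]
    - [[34, -2, -55], [0, 0, 0]]
    - [[34, -2, -55], [0, 0, 0]]

```text
t: 9.05
position: [519.4, 294.1, 119.6]
eef_rot: [0.192, 0.701, 0.662, 0.185]
force: [0.1, 0.6, -0.5]
gripper_width: 1.002
grasp_force: 0.0
```

```bash
python3 - <<'E'
from h import *
from workcell import arm
np.set_printoptions(precision=3,suppress=True)
print(mot(arm,F+T@[.3,81.9,4],rackrot(-.058)))
E
```

```text
(array([ 45.106,  -2.607, -63.052]), array([-0.006, -0.009, -0.003]))
```

>>> step_arm:
  increments:
    - [[0, 0, 0], [0, 0, 0]]
    - [[0, 0, 0], [0, 0, 0]]
    - [[0, 0, 0], [0, 0, 0]]

```text
t: 9.35
position: [520.1, 295.8, 122.0]
eef_rot: [0.193, 0.7, 0.662, 0.188]
force: [0.6, 0.5, -0.1]
gripper_width: 0.997
grasp_force: 0.0
```

```bash
python3 - <<'E'
from h import *
from workcell import arm
np.set_printoptions(precision=3,suppress=True)
print(mot(arm,F+T@[.3,81.9,4],rackrot(-.058)),arm.state()["position"])
E
```

```text
(array([ 44.489,  -4.319, -65.434]), array([-0.008, -0.005, -0.004])) [520.059 295.789 122.001]
```

>>> step_arm:
  increments:
    - [[11, -1, -16], [0, 0, 0]]
    - [[22, -2, -32], [-0.008, -0.005, -0.004]]
    - [[33, -3, -49], [-0.008, -0.005, -0.004]]
    - [[44.5, -4.3, -65], [-0.008, -0.005, -0.004]]
    - [[44.5, -4.3, -65], [-0.008, -0.005, -0.004]]
    - [[44.5, -4.3, -65], [-0.008, -0.005, -0.004]]
    - [[44.5, -4.3, -65], [-0.008, -0.005, -0.004]]

```text
t: 10.05
position: [564.4, 291.7, 56.7]
eef_rot: [0.197, 0.7, 0.661, 0.186]
force: [-0.7, 0.1, 0.3]
gripper_width: 1.001
grasp_force: 0.0
```

>>> step_arm:
  increments:
    - [[0, 0, 0], [0, 0, 0]]
    - [[0, 0, 0], [0, 0, 0]]
    - [[0, 0, 0], [0, 0, 0]]
    - [[0, 0, 0], [0, 0, 0]]
    - [[0, 0, 0], [0, 0, 0]]
    - [[0, 0, 0], [0, 0, 0]]
    - [[0, 0, 0], [0, 0, 0]]
    - [[0, 0, 0], [0, 0, 0]]
  hand: 1
  newtons: 40

```text
t: 10.85
position: [564.5, 291.3, 55.6]
eef_rot: [0.197, 0.7, 0.661, 0.186]
force: [0.1, 0.0, 2.0]
gripper_width: 0.277
grasp_force: 44.7
```

Gripped at full block width. Lift and carry.

>>> step_arm:
  increments:
    - [[-5, 0, 8], [0, 0, 0]]
    - [[-10, 1, 17], [0, 0, 0]]
    - [[-21, 1, 34], [0, 0, 0]]
    - [[-31, 2, 51], [0, 0, 0]]
    - [[-42, 2, 68], [0, 0, 0]]
    - [[-52, 3, 85], [0, 0, 0]]
    - [[-62, 3, 102], [0, 0, 0]]
    - [[-62, 3, 140], [0, 0, 0]]
    - [[-62, 3, 150], [0, 0, 0]]
    - [[-62, 3, 150], [0, 0, 0]]
    - [[-62, 3, 150], [0, 0, 0]]

```text
t: 11.95
position: [501.4, 293.8, 203.8]
eef_rot: [0.197, 0.7, 0.661, 0.184]
force: [0.6, 0.3, -0.6]
gripper_width: 0.281
grasp_force: 44.6
```

```bash
python3 - <<'E'
from h import *
from workcell import arm
np.set_printoptions(precision=3,suppress=True)
print(mot(arm,B+BZ@[-10,-30,210],boxrot()))
E
```

```text
(array([  -9.987, -498.802,    6.202]), array([-0.057,  0.545,  0.324]))
```

>>> step_arm:
  increments:
    - [[0, -45, 10], [-0.01, 0.08, 0.05]]
    - [[0, -90, 20], [-0.02, 0.16, 0.1]]
    - [[0, -135, 20], [-0.03, 0.24, 0.15]]
    - [[0, -180, 20], [-0.04, 0.33, 0.2]]
    - [[-5, -225, 20], [-0.05, 0.42, 0.25]]
    - [[-10, -270, 20], [-0.057, 0.5, 0.3]]
    - [[-10, -318, 20], [-0.057, 0.545, 0.324]]
    - [[-10, -366, 20], [-0.057, 0.545, 0.324]]
    - [[-10, -414, 20], [-0.057, 0.545, 0.324]]
    - [[-10, -462, 10], [-0.057, 0.545, 0.324]]
    - [[-10, -499, 6], [-0.057, 0.545, 0.324]]
    - [[-10, -499, 6], [-0.057, 0.545, 0.324]]

```text
t: 13.15
position: [490.5, -208.3, 207.6]
eef_rot: [-0.002, 0.606, 0.795, 0.001]
force: [0.1, 1.3, -0.7]
gripper_width: 0.271
grasp_force: 44.3
```

>>> step_arm:
  increments:
    - [[0, 0, 0], [0, 0, 0]]
    - [[0, 0, 0], [0, 0, 0]]

```text
t: 13.35
position: [491.7, -203.7, 209.9]
eef_rot: [-0.001, 0.603, 0.797, 0.001]
force: [-0.3, -0.1, -0.3]
gripper_width: 0.278
grasp_force: 44.3
```

```bash
python3 - <<'E'
from h import *
from workcell import arm
np.set_printoptions(precision=3,suppress=True)
print(mot(arm,B+BZ@[-10,-30,80],boxrot()))
E
```

```text
(array([  -0.306,   -1.344, -129.868]), array([-0.004, -0.   , -0.001]))
```

>>> step_arm:
  increments:
    - [[0, -1, -40], [0, 0, 0]]
    - [[0, -1, -80], [0, 0, 0]]
    - [[0, -1, -125], [0, 0, 0]]
    - [[0, -1, -130], [0, 0, 0]]
    - [[0, -1, -130], [0, 0, 0]]
    - [[0, -1, -130], [0, 0, 0]]

```text
t: 13.95
position: [493.9, -206.1, 83.8]
eef_rot: [0.002, 0.603, 0.798, 0.001]
force: [-0.1, -0.4, -0.2]
gripper_width: 0.275
grasp_force: 44.3
```

>>> step_arm:
  increments:
    - [[0, 0, 0], [0, 0, 0]]
    - [[0, 0, 0], [0, 0, 0]]
    - [[0, 0, 0], [0, 0, 0]]
    - [[0, 0, 0], [0, 0, 0]]
    - [[0, 0, 45], [0, 0, 0]]
    - [[0, 0, 90], [0, 0, 0]]
    - [[0, 0, 135], [0, 0, 0]]
    - [[0, 0, 180], [0, 0, 0]]
    - [[0, 50, 200], [0, 0, 0]]
    - [[0, 100, 200], [0, 0, 0]]
    - [[0, 100, 200], [0, 0, 0]]
    - [[0, 100, 200], [0, 0, 0]]
  hand: 0.45

```text
t: 15.15
position: [492.1, -104.8, 281.5]
eef_rot: [0.001, 0.603, 0.798, 0.001]
force: [-0.2, -0.2, 0.4]
gripper_width: 0.548
grasp_force: 0.0
```

```bash
python3 - <<'E'
from h import *
from workcell import arm
im=arm.grab_frame("wrist");t=arm.grab_frame("top");s=arm.grab_frame("side")
for n,i in(("wrist4",im),("top4",t),("side4",s)):cv2.imwrite(f"pics/{n}.png",i[:,:,::-1])
print(arm.state()["position"])
f=lambda i:cv2.resize(i,(400,300),interpolation=cv2.INTER_CUBIC)
cv2.imwrite("pics/c4.png",np.vstack([np.hstack([f(im),f(t[135:250,330:455])]),np.hstack([f(s[190:340,290:450]),f(t[160:210,170:272])])])[:,:,::-1])
E
```

```text
[ 492.08293331 -106.66160265  280.77737554]
```

View pics/c4.png

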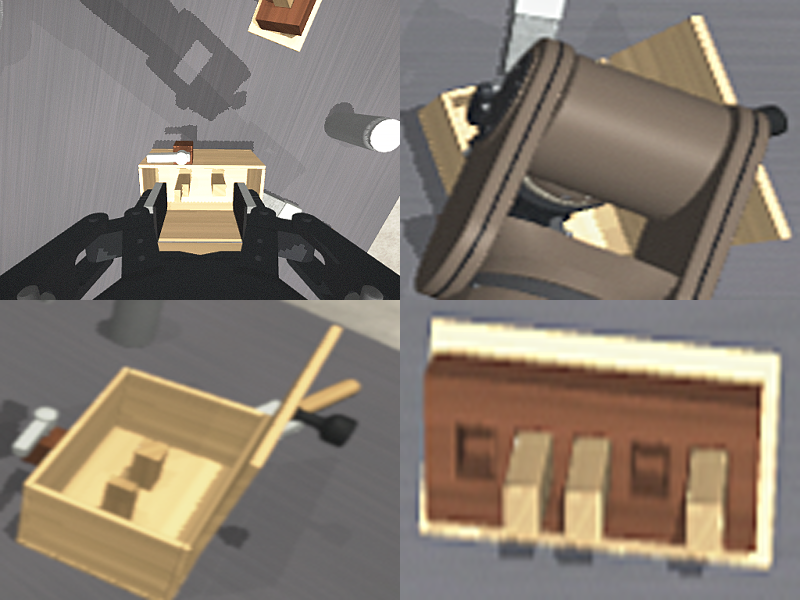

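Both blocks stand in the box, and the good three are undisturbed. Next I'll plan the lid push with shut fingers, behind the lid and beside the knob.

```bash
python3 - <<'E'
from h import *
from workcell import arm
np.set_printoptions(precision=1,suppress=True)
H=np.array([70,0,105.])
for n,X in(("knob",[556.5,-326.4,212.1]),("lidtop far",[641.2,-266.5,241.2]),("pivot",[472.3,-130.2,133.5]),("tip",[424.5,-146.7,126.2])):
    b=BZ.T@(np.array(X)-B);print(n,b,"angle",np.arctan2(b[2]-105,70-b[0]).round(3),np.hypot(b[2]-105,70-b[0]))
st=arm.state();print(st["position"],np.array(mot(arm,st["position"],boxrot())[1]).round(3))
def P(th,y=-45,r=120):
    x=H+r*np.array([-np.cos(th),0,np.sin(th)])+8*np.array([np.sin(th),0,np.cos(th)])+[11,0,0]+[0,y,0]
    return B+BZ@x
for nm,p in[("over",B+BZ@[135,-45,290]),("behind",B+BZ@[135,-45,215])]+[(th,P(th)) for th in np.arange(1.8,-.15,-.15)]:
    print(nm if isinstance(nm,str) else round(nm,2),p,p-st["position"],"box",BZ.T@(p-B))
E
```

```text
knob [124.5  -0.2 212.1] angle 2.041 120.16558685874719
lidtop far [ 89.8  97.5 241.2] angle 1.715 137.62650798637287
pivot [-87.2 -28.1 133.5] angle 0.179 159.74084024227975
tip [-84.2 -78.6 126.2] angle 0.137 155.6873950446268
[ 492.1 -106.7  280.8] [-0.  0.  0.]
over [ 516.2 -348.6  290. ] [  24.2 -242.     9.2] box [135. -45. 290.]
behind [ 516.2 -348.6  215. ] [  24.2 -242.   -65.8] box [135. -45. 215.]
1.8 [ 511.1 -330.4  220. ] [  19.  -223.7  -60.7] box [116.1 -45.  220. ]
1.65 [ 506.3 -313.5  224. ] [  14.3 -206.8  -56.8] box [ 98.5 -45.  224. ]
1.5 [ 501.5 -296.2  225.3] [   9.4 -189.5  -55.5] box [ 80.5 -45.  225.3]
1.35 [ 496.6 -278.9  223.8] [   4.5 -172.2  -56.9] box [ 62.5 -45.  223.8]
1.2 [ 491.9 -262.   219.7] [  -0.2 -155.3  -61. ] box [ 45.  -45.  219.7]
1.05 [ 487.3 -245.9  213.1] [  -4.8 -139.2  -67.7] box [ 28.2 -45.  213.1]
0.9 [ 483.1 -230.9  204. ] [  -9.  -124.2  -76.8] box [ 12.7 -45.  204. ]
0.75 [ 479.3 -217.4  192.7] [ -12.8 -110.7  -88.1] box [ -1.3 -45.  192.7]
0.6 [ 476.  -205.7  179.4] [ -16.1  -99.  -101.4] box [-13.5 -45.  179.4]
0.45 [ 473.3 -196.   164.4] [ -18.8  -89.3 -116.4] box [-23.6 -45.  164.4]
0.3 [ 471.2 -188.6  148.1] [ -20.9  -81.9 -132.7] box [-31.3 -45.  148.1]
0.15 [ 469.8 -183.6  130.8] [ -22.3  -76.9 -149.9] box [-36.5 -45.  130.8]
0.0 [ 469.1 -181.1  113. ] [ -23.   -74.5 -167.8] box [-39. -45. 113.]
```

>>> step_arm:
  increments:
    - [[5, -45, 10], [0, 0, 0]]
    - [[10, -90, 15], [0, 0, 0]]
    - [[15, -135, 15], [0, 0, 0]]
    - [[20, -180, 15], [0, 0, 0]]
    - [[24, -225, 15], [0, 0, 0]]
    - [[24, -242, 12], [0, 0, 0]]
    - [[24, -242, 10], [0, 0, 0]]
    - [[24, -242, -25], [0, 0, 0]]
    - [[24, -242, -64], [0, 0, 0]]
    - [[24, -242, -64], [0, 0, 0]]
    - [[24, -242, -64], [0, 0, 0]]
  hand: 1

```text
t: 16.4
position: [515.9, -346.7, 216.9]
eef_rot: [-0.001, 0.603, 0.797, 0.002]
force: [-0.2, -0.7, 0.7]
gripper_width: -0.0
grasp_force: 0.0
```

>>> step_arm:
  increments:
    - [[-5, 18, 3], [0, 0, 0]]
    - [[-10, 35, 7], [0, 0, 0]]
    - [[-15, 52, 9], [0, 0, 0]]
    - [[-20, 70, 7], [0, 0, 0]]
    - [[-24, 87, 3], [0, 0, 0]]
    - [[-29, 103, -4], [0, 0, 0]]
    - [[-33, 118, -13], [0, 0, 0]]
    - [[-33, 118, -13], [0, 0, 0]]

```text
t: 17.2
position: [483.8, -228.6, 206.6]
eef_rot: [0.002, 0.603, 0.798, 0.002]
force: [0.6, -0.8, -1.5]
gripper_width: -0.003
grasp_force: 0.0
```

>>> step_arm:
  increments:
    - [[-4, 13, -11], [0, 0, 0]]
    - [[-7, 25, -24], [0, 0, 0]]
    - [[-10, 35, -39], [0, 0, 0]]
    - [[-12, 42, -56], [0, 0, 0]]
    - [[-13, 47, -73], [0, 0, 0]]
    - [[-14, 50, -91], [0, 0, 0]]
    - [[-14, 50, -95], [0, 0, 0]]
    - [[-14, 50, -95], [0, 0, 0]]
    - [[-14, 50, -95], [0, 0, 0]]

```text
t: 18.1
position: [469.4, -179.4, 113.2]
eef_rot: [-0.001, 0.603, 0.797, 0.001]
force: [-9.1, 5.5, 23.1]
gripper_width: -0.002
grasp_force: 11.4
```

```bash
python3 - <<'E'
from h import *
from workcell import arm
im=arm.grab_frame("wrist");t=arm.grab_frame("top");s=arm.grab_frame("side")
f=lambda i:cv2.resize(i,(400,300),interpolation=cv2.INTER_CUBIC)
st=arm.state();print(st["position"],BZ.T@(st["position"]-B),st["force"])
cv2.imwrite("pics/c5.png",np.vstack([np.hstack([f(im),f(t[135:250,330:455])]),np.hstack([f(s[190:340,290:450]),f(t[160:210,170:272])])])[:,:,::-1])
E
```

```text
[ 469.42632213 -179.42567264  113.22951608] [-40.56924052 -44.24132554 113.22951608] [-9.39278505  5.49498513 22.56465969]
```

View pics/c5.png

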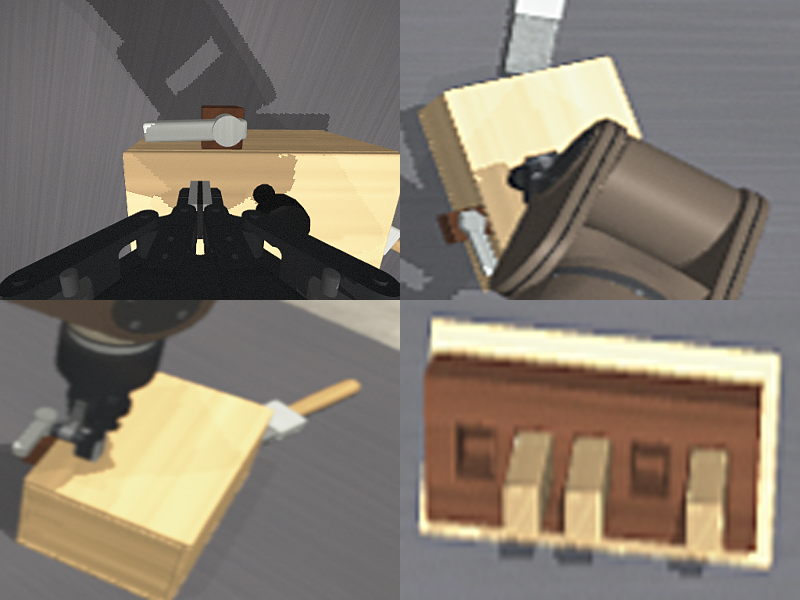

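Lid is shut flat: tip 113 mm high, pressing with 23 N. The turnbutton still lies along the front. Lift, then go outside its arm.

>>> step_arm:
  increments:
    - [[0, 0, 30], [0, 0, 0]]
    - [[0, 0, 65], [0, 0, 0]]
    - [[0, 0, 75], [0, 0, 0]]
    - [[0, 0, 75], [0, 0, 0]]
    - [[0, 0, 75], [0, 0, 0]]

```text
t: 18.75
position: [468.5, -179.3, 182.6]
eef_rot: [-0.001, 0.604, 0.797, 0.001]
force: [-0.3, 0.5, -0.9]
gripper_width: -0.001
grasp_force: 0.0
```

```bash
cat > btn.py <<'E'
from h import *
from workcell import arm
np.set_printoptions(precision=1,suppress=True)
st=arm.state();print(st["position"],st["joints"].round(2))
print("rot err",mot(arm,st["position"],boxrot())[1].round(3))
def Q(ph,gap=0,r=38,z=121):
    u=np.array([np.sin(ph),-np.cos(ph)]);t=np.array([np.cos(ph),np.sin(ph)])
    p=np.array([-87.6,-29])+r*u-(17+gap)*t
    return B+BZ@[p[0],p[1],z]
p0=Q(0,10);print("start",p0,p0-st["position"])
for ph in np.arange(0,1.66,.15):print(round(ph,2),Q(ph)-p0)
E
python3 btn.py
```

```text
[ 468.5 -179.3  182.6] [-0.6 -0.1  2.   0.   1.2 -0.8]
rot err [-0.  0. -0.]
start [ 427.5 -114.3  121. ] [-41.   64.9 -61.6]
0.0 [ 2.7 -9.6  0. ]
0.15 [  2.3 -15.8   0. ]
0.3 [  2.8 -22.1   0. ]
0.45 [  4.2 -28.1   0. ]
0.6 [  6.5 -33.9   0. ]
0.75 [  9.6 -39.3   0. ]
0.9 [ 13.5 -44.2   0. ]
1.05 [ 18.1 -48.4   0. ]
1.2 [ 23.3 -51.9   0. ]
1.35 [ 28.9 -54.6   0. ]
1.5 [ 34.9 -56.4   0. ]
1.65 [ 41.1 -57.2   0. ]
```

>>> step_arm:
  increments:
    - [[-20, 35, 0], [0, 0, 0]]
    - [[-41, 65, 0], [0, 0, 0]]
    - [[-41, 65, 0], [0, 0, 0]]
    - [[-41, 65, 0], [0, 0, 0]]
    - [[-41, 65, -30], [0, 0, 0]]
    - [[-41, 65, -62], [0, 0, 0]]
    - [[-41, 65, -62], [0, 0, 0]]
    - [[-41, 65, -62], [0, 0, 0]]
    - [[-41, 65, -62], [0, 0, 0]]

```text
t: 19.65
position: [429.4, -115.7, 123.7]
eef_rot: [0.001, 0.604, 0.797, 0.002]
force: [-0.3, -0.9, 0.5]
gripper_width: -0.0
grasp_force: 0.0
```

```bash
python3 btn.py | head -5; python3 - <<'E'
from h import *
from workcell import arm
im=arm.grab_frame("wrist");s=arm.grab_frame("side")
cv2.imwrite("pics/c6.png",np.hstack([cv2.resize(im,(400,300)),cv2.resize(s[190:340,250:450],(400,300),interpolation=cv2.INTER_CUBIC)])[:,:,::-1])
E
```

```text
[ 429.4 -115.7  123.7] [-0.5 -0.1  2.2  0.   1.  -0.8]
rot err [-0.  0.  0.]
start [ 427.5 -114.3  121. ] [-2.   1.4 -2.7]
0.0 [ 2.7 -9.6  0. ]
0.15 [  2.3 -15.8   0. ]
```

View pics/c6.png

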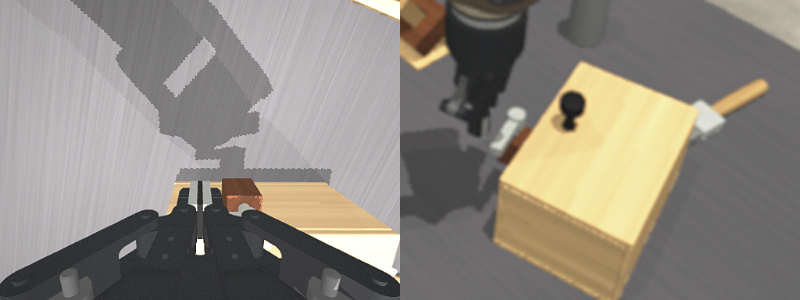

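The fingers stand outside the button's arm, clear of its wooden block. Sweep now, turning with the bar.

>>> step_arm:
  increments:
    - [[1, -8, -2], [0, 0, 0]]
    - [[0, -15, -2], [0, 0, 0.15]]
    - [[1, -21, -2], [0, 0, 0.3]]
    - [[2, -27, -2], [0, 0, 0.45]]
    - [[4, -33, -2], [0, 0, 0.6]]
    - [[8, -38, -2], [0, 0, 0.75]]
    - [[11, -43, -2], [0, 0, 0.9]]
    - [[11, -43, -2], [0, 0, 0.9]]

```text
t: 20.55
position: [439.8, -158.8, 120.9]
eef_rot: [0.0, 0.197, 0.98, 0.001]
force: [-0.6, 0.5, 0.9]
gripper_width: 0.002
grasp_force: 0.0
```

>>> step_arm:
  increments:
    - [[5, -4, 0], [0, 0, 0.15]]
    - [[10, -8, 0], [0, 0, 0.3]]
    - [[16, -10, 0], [0, 0, 0.45]]
    - [[23, -12, 0], [0, 0, 0.6]]
    - [[28, -13, 0], [0, 0, 0.67]]
    - [[30, -12, 0], [0, 0, 0.67]]
    - [[30, -12, 0], [0, 0, 0.67]]

```text
t: 21.25
position: [466.4, -171.0, 120.5]
eef_rot: [-0.005, -0.136, 0.991, 0.001]
force: [-10.0, -3.3, 6.1]
gripper_width: -0.005
grasp_force: 5.6
```

```bash
python3 - <<'E'
from h import *
from workcell import arm
np.set_printoptions(precision=2,suppress=True)
st=arm.state();print(BZ.T@(st["position"]-B),BZ.T@st["force"],st["joints"])
E
```

```text
[-49.55 -44.89 120.47] [  0.44 -10.53   6.08] [-0.55  0.02  2.09 -0.01  1.04 -2.39]
```

At the stop: 10.5 N reaction along the box's y. Back off, rise and check.

>>> step_arm:
  increments:
    - [[-10, -3, 0], [0, 0, 0]]
    - [[-24, -7, 0], [0, 0, 0]]
    - [[-24, -7, 30], [0, 0, 0]]
    - [[-24, -7, 75], [0, 0, 0]]
    - [[-24, 10, 110], [0, 0, 0]]
    - [[-24, 55, 130], [0, 0, 0]]
    - [[-24, 105, 130], [0, 0, 0]]
    - [[-24, 155, 130], [0, 0, 0]]
    - [[-24, 205, 130], [0, 0, 0]]
    - [[-24, 250, 130], [0, 0, 0]]
    - [[-24, 250, 130], [0, 0, 0]]

```text
t: 22.35
position: [444.1, 84.3, 250.4]
eef_rot: [-0.0, -0.139, 0.99, 0.002]
force: [0.4, -0.3, 0.6]
gripper_width: 0.005
grasp_force: 0.0
```

```bash
python3 - <<'E'
from h import *
from workcell import arm
print(arm.state()["position"],arm.state()["t"])
t=arm.grab_frame("top");s=arm.grab_frame("side")
f=lambda i:cv2.resize(i,(400,400),interpolation=cv2.INTER_CUBIC)
cv2.imwrite("pics/c7.png",np.hstack([f(t[90:260,330:500]),f(s[190:350,290:450])])[:,:,::-1])
E
```

```text
[444.05140338  84.33843781 250.43622911] 22.35
```

View pics/c7.png

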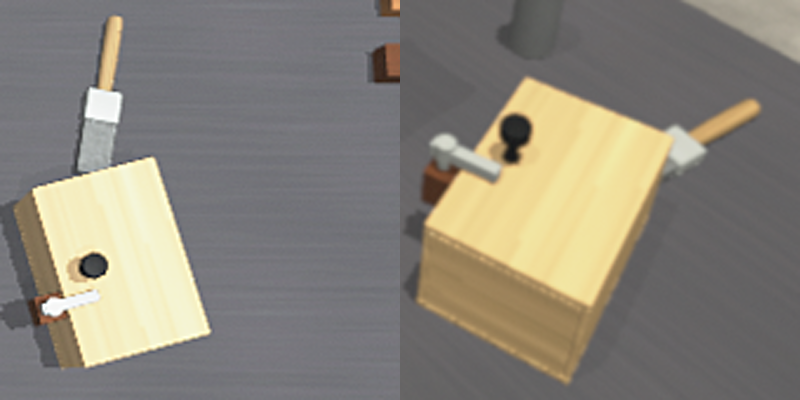

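The turnbutton runs from (55,308) to (97,296), parallel to the lid's short edge, so it is fully across the shut lid. The arm is clear of everything, so I'll hand in.

```bash
python3 -c "
from workcell import arm
print(arm.job_done())"
```

```text
the job is handed in; nothing more can be done
None
```

I put both faulty blocks in the reject box, closed the lid and turned the turnbutton across it. The good blocks looked undisturbed when last pictured, and I handed the job in at about 22 s; it returned no verdict.

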